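# Stand the toppled shaker back in the caddy's empty ring

## Robot

A 6-joint arm with a two-finger parallel gripper is mounted at the origin on a cart in front of the work surface, level with it; the furniture and walls round the work are solid. World frame = base frame: x ahead of the robot, y to its left, z up, the work surface at z = 0. Lengths are in m, angles in degrees, forces in N, time in s.
With the tool pointing down it reaches from about 0.3 to 0.75 m from the base axis. Payload 8.5 kg.
Tool frame: the origin (TCP) lies midway between the tips of the shut fingers; the grasp point (between the pads) lies 19 mm behind it; z points along the fingers, y is the line along which they close (so a half turn about z gives the same grasp; the last joint's range is limited). The gripper opens to 85 mm and grips with 20 to 120 N. Pads are 22 mm wide; open, the fingers measure 114 mm over their backs; the gripper's body (76 mm by 85 mm) begins 54 mm behind the grasp point. The pads swing forward as they close: fully open they stand 13 mm farther back than shut.
Start: joints at [62.722, 21.807, 74.336, -0, 83.858, -12.336], TCP at [0.142, 0.531, 0.231] pointing down, gripper open.
Joint ranges: [-178.18, 178.18], [-50.72, 133.34], [12.68, 142.11], [-81.47, 261.47], [9.98, 163.14], [-165.26, 165.26]. Speed limits (degrees/s): [136.94, 136.94, 180, 180, 180, 180].

## Interface

Orientations are given as a 3x3 rotation matrix whose columns are the frame's x, y, z axes.
In Python, from rig import env gives the robot as it stands. The module is installed in compiled form; this text tells all that it offers.
- The arm moves only by the tool jog_arm, never from a script. Its argument "targets" is a list of rows, each a list of 6 numbers: the shift along the tool's x, y, z in cm, then the turn, a rotation vector about the tool's x, y, z in degrees. A call has 1 to 8 rows; each row is the pose to reach, as a shift and turn from the pose commanded when the call began, along the tool's axes at that moment; what a row does not reach only later rows make up. A row lasts 1/12 s, in which the tool goes at most 41.7 mm and 7.16 degrees, less where a joint would pass 70% of its speed; a pose out of reach is approached as far as the arm can. A call with a gripper value outside its range is refused whole. "hand" is the opening, from 0 (shut) to 1 (fully open), set as the call begins (left out, the last holds). The fingers move at their own pace and stop on an object; "newtons" is the grip in N (left out, the last holds). Time passes only in rows, so rows that repeat a pose let the fingers close. It gives the time, the measured TCP pose, the force, the opening and the grip force at its end, in the units of the state.
- env.observe(): the state, without advancing time (a new reading comes with each control period).
- env.get_image(name): name is "scene" or "top" or "wrist"; returns a dict with "frame" (384x512x3 uint8, red, green, blue), "depth" (384x512 float32, m along the optical axis (not along the pixel's ray), 0 where there is no reading), "fovy" (degrees; the focal length in pixels is half the picture's height over the tangent of half this angle, whatever the lens; pixels are square), "cx", "cy" (the principal point, pixels), "cam_to_world" (4x4, takes a point from camera to world coordinates). Camera axes: x right, y down, z forward; pixel columns grow to the right and rows downward; lengths in m; the calibration is good to about 2 mm. A picture is of the moment at which its call begins.
- env.close_job(): hands the job in; it is judged then, once.
Trained networks look in the newest picture that a camera, given by its name, has taken for a name from the list of things; names that differ only in an ending like _2 or _b are one class to them, and where a whole thing is asked for, a point or a joint stands for the part that bears it (a point fixed in the world has none). Each returns a list of dicts, best first, with "score" (0 to 1); they miss things now and then, are a little off and sometimes report something else, mostly with a low value. They report only what shows in the picture. A call takes as long as a camera call. They do not tell look-alikes from the thing itself.
- env.regions_of(camera, target): "pixels" (384x512 bool, what is visible of it) and "point" ([row, column] in pixels, amid what is visible of it).
The state is a dict: "time_s": time; "q": joint angles; "qvel": joint speeds; "joint_efforts": joint torques, N m; "position": TCP position; "tool_rot": TCP orientation; "ft_force": force on the tool from outside, world axes, zero at the start; "wrist_torque": the same for the moment, N m; "grip_width": finger opening in m; "gripper_force": force on a finger pad.
Only numpy, scipy, OpenCV 4.12 (cv2) and the standard library are available. Lean on these libraries where they do the work, as an engineer would, in place of code of your own. Each camera call takes 0.05 s, during which the arm holds its last target. There are 200 camera calls.

## Task

One of the two table shakers has toppled over and lies on the table: stand it upright in the empty ring of the condiment caddy, fully home on the ring's floor. Be gentle with the glass shaker when you set it into the steel ring, and leave the other shaker, the drinking glass and the tub where they are.

Things in the scene. Friction and masses are not known exactly. Their poses are not given: they have to be found in the camera images.
- shaker: the toppled glass shaker, lying on its side on the table: round body 44 mm in diameter near its bottom, slightly narrower towards its domed metal top, 90 mm tall in all, about 0.1 kg. Origin: centre of its flat bottom; +z runs along its axis towards the domed top (about level while it lies, dipping 5 degrees as the body tapers; up when it stands).
- caddy: condiment caddy fixed to the table: dark wooden base 124 (x) x 236 (y) x 12 mm, origin at the centre of its underside, z up. Two equal open-topped steel rings stand on it, bore 50 mm, outside 57 mm, 34 mm tall. The one at caddy x = 0, y = +68 mm holds the other shaker; the other, on a carriage plate 92 x 62 mm at the -y end, is empty.
- rail_middle (a point): point on the caddy at x = 0, y = -54 mm, 21.5 mm above its underside (the height of the empty ring's inner floor; the ring's rim is 30 mm higher). The empty ring is clamped somewhere along its rails: its axis lies up to 14 mm either way from this point along the point's y, differently each time and not measured (feel or look for it); pushing does not move it.
- shaker_standing: the other, identical shaker, standing in the caddy's occupied ring; origin at the centre of its bottom, z up. Leave it.
- glass: drinking glass, 81 mm in diameter, 93 mm tall, standing behind the work; origin at the centre of its bottom. Leave it.
- sugar_pot: small printed tub, 72 mm in diameter, 71 mm tall, standing behind the work; origin at the centre of its bottom. Leave it.
Things that resemble listed ones, but are neither listed nor needed, are in the scene too. Leave any purple look-alike of the shaker alone.

How it is judged (in metres and radians):
At the end, for the whole second after the job is handed in: The toppled shaker stands upright (within 0.1 rad) and at rest in the empty ring, its bottom on the ring's floor (within 3 mm of 21.5 mm above the caddy's origin, within 7 mm of the caddy's x = 0, caddy y between -73 and -35 mm) (z of shaker in the frame of caddy between 0.0185 and 0.0245 m and x of shaker in the frame of caddy between -0.007 and 0.007 m and y of shaker in the frame of caddy between -0.073 and -0.035 m and angle between shaker's own z axis and vertical below 0.1 rad and linear speed of shaker below 0.02 m/s); the robot touches nothing.
It fails at once if the shaker is pressed or knocked against the caddy with more than 40 N (contact force between shaker and caddy above 40 N).
It fails at once if the other shaker is lifted, tipped or shifted by more than 15 mm (distance of shaker_standing from where it was at the start of the episode above 0.015 m).
It fails at once if the glass is moved by more than 15 mm (distance of glass from where it was at the start of the episode above 0.015 m).
It fails at once if the tub is moved by more than 15 mm (distance of sugar_pot from where it was at the start of the episode above 0.015 m).
It also fails if it takes over 48 s, if anything falls off the work surface, if the arm or the gripper's body presses on something with over 40 N, if the wrist force passes 120 N, or if a joint passes its speed limit or range.

## Working session

There is one attempt and no reset: what is moved stays moved. The work goes in short steps, Python scripts to look and compute and a tool call to move; the robot and the scene stay as the last step left them, time stands still between calls to the robot, and variables do not carry over. Pictures are saved under pics/ and viewed, at most 10 in all, crops included, and the job is handed in when it is done.

Besides the shell and the picture viewer there is one more tool, called after "Call:" as name([rows], argument=value, ...), one row to a line, values as JSON. jog_arm: Moves the arm, as the interface text tells. Its arguments: {"type":"object","properties":{"targets":{"type":"array","items":{"type":"array","items":{"type":"number"}}},"hand":{"type":"number"},"newtons":{"type":"number"}},"required":["targets"]}

```bash
mkdir -p pics; cat > h.py <<'E'
import numpy as np, cv2
from rig import env
def K(im):
    f=im["frame"].shape[0]/2/np.tan(np.radians(im["fovy"])/2); return f,im["cx"],im["cy"]
def cloud(im):
    f,cx,cy=K(im); d=im["depth"]; v,u=np.mgrid[:d.shape[0],:d.shape[1]]
    P=np.stack([(u-cx)/f*d,(v-cy)/f*d,d,np.ones_like(d)],-1)@im["cam_to_world"].T
    P[d==0]=np.nan; return P[...,:3]
def save(im,n): cv2.imwrite("pics/"+n,cv2.cvtColor(im,cv2.COLOR_RGB2BGR))
E
python3 - <<'E'
from h import *
S=[]
for c in("scene","top"):
    im=env.get_image(c); S.append(im["frame"]); P=cloud(im); np.savez(f"{c}.npz",P=P,**im)
    print(c,im["cam_to_world"][:3,3].round(3),im["cam_to_world"][:3,2].round(2))
    for t in("shaker","caddy","rail_middle","glass","sugar_pot"):
        for r in env.regions_of(c,t):
            q=P[r["pixels"]]; print(t,round(r["score"],2),np.round(r["point"]),np.nanmedian(q,0).round(3),np.nanmin(q,0).round(3),np.nanmax(q,0).round(3),len(q))
save(S[0],"scene.png");save(S[1],"top.png")
E
```

```text
scene [0.159 0.12  0.899] [ 0.46 -0.1  -0.88]
shaker 0.89 [188. 308.] [ 0.599 -0.128  0.034] [ 0.569 -0.166 -0.002] [ 0.652 -0.098  0.045] 392
shaker 0.77 [186. 356.] [ 0.563 -0.255  0.033] [ 0.535 -0.313 -0.003] [ 0.603 -0.221  0.046] 418
shaker 0.63 [225. 333.] [ 0.471 -0.151  0.033] [ 0.452 -0.207 -0.004] [ 0.515 -0.105  0.045] 520
caddy 0.9 [236. 230.] [0.507 0.108 0.012] [ 0.415 -0.016 -0.004] [0.612 0.24  0.106] 3740
rail_middle 0.86 [235. 231.] [0.506 0.109 0.012] [ 0.413 -0.016 -0.006] [0.612 0.243 0.06 ] 3719
glass 0.8 [142. 246.] [0.747 0.015 0.058] [ 0.704 -0.025  0.002] [0.787 0.054 0.095] 854
sugar_pot 0.91 [171. 140.] [0.716 0.311 0.069] [0.69  0.278 0.001] [0.816 0.348 0.075] 659
sugar_pot 0.36 [236. 231.] [0.506 0.11  0.012] [ 0.413 -0.016 -0.005] [0.609 0.243 0.101] 3733
top [0.474 0.023 1.089] [ 0.12 -0.02 -0.99]
shaker 0.78 [208. 358.] [ 0.567 -0.257  0.036] [ 0.535 -0.301 -0.002] [ 0.599 -0.221  0.047] 426
shaker 0.66 [190. 308.] [ 0.607 -0.132  0.034] [ 0.567 -0.176 -0.006] [ 0.655 -0.098  0.046] 485
caddy 0.61 [229. 221.] [0.513 0.108 0.013] [ 0.413 -0.015 -0.003] [0.608 0.242 0.106] 3723
rail_middle 0.93 [230. 219.] [0.512 0.109 0.013] [ 0.415 -0.015 -0.004] [0.607 0.244 0.107] 3729
glass 0.81 [141. 255.] [0.748 0.014 0.057] [ 0.703 -0.032 -0.004] [0.794 0.054 0.097] 842
glass 0.26 [229. 221.] [0.513 0.108 0.013] [ 0.413 -0.015 -0.004] [0.611 0.244 0.106] 3751
sugar_pot 0.6 [147. 144.] [0.723 0.311 0.07 ] [ 0.69   0.278 -0.003] [0.783 0.361 0.075] 676
```

View pics/scene.png

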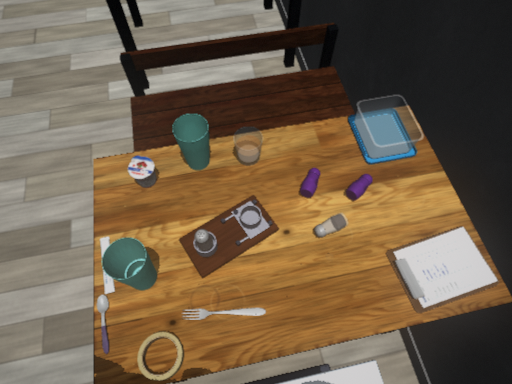

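View pics/top.png

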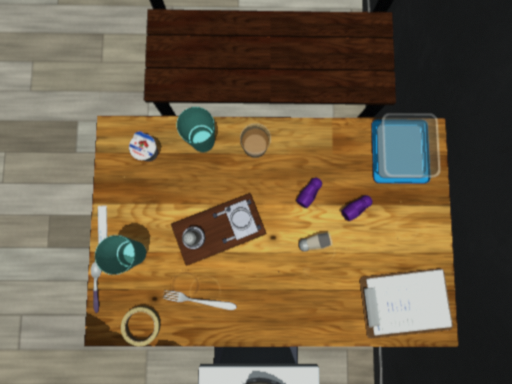

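The scene shows three shaker-like things lying down: purple at (row 188, col 308), purple at (186, 356), and clear/grey at (225, 333). The two purple ones are look-alikes, so I choose the grey one. The caddy is at (236, 230) with its empty ring at (216, 250).

```bash
python3 - <<'E'
from h import *
out=[]
for c,(r0,c0) in(("scene",(200,300)),("top",(215,285))):
    z=np.load(c+".npz"); P=z["P"]; F=z["frame"]
    out.append(cv2.resize(F[r0:r0+50,c0:c0+60],(480,400),interpolation=cv2.INTER_CUBIC)[:, :390])
    # shaker
    m=(P[...,0]>.43)&(P[...,0]<.54)&(P[...,1]<-.08)&(P[...,1]>-.23)&(P[...,2]>.012)
    q=P[m]; ce=q[:,:2].mean(0); w,v=np.linalg.eigh(np.cov((q[:,:2]-ce).T)); a=v[:,1]; a=a*np.sign(a[0]) if abs(a[0])>.01 else a
    t=(q[:,:2]-ce)@a; s=(q[:,:2]-ce)@[-a[1],a[0]]
    print(c,"shaker",len(q),ce.round(4),"axis",a.round(3),t.min(),t.max())
    for b in np.arange(-.055,.055,.01):
        k=(t>=b)&(t<b+.01)
        if k.sum()>3: print("  t%.3f n%d s %.3f %.3f zmax %.3f"%(b,k.sum(),s[k].min(),s[k].max(),np.percentile(q[k,2],95)))
    # caddy
    m=(P[...,0]>.39)&(P[...,0]<.63)&(P[...,1]<.27)&(P[...,1]>-.04)&(P[...,2]>.007)&(P[...,2]<.017)
    n,l=cv2.connectedComponents(m.astype(np.uint8)); k=np.argmax(np.bincount(l[l>0])); q=P[l==k]
    R=cv2.minAreaRect((q[:,:2]*1000).astype(np.float32)); print("caddy",R, cv2.boxPoints(R).round(0).tolist())
    m=(P[...,0]>.39)&(P[...,0]<.63)&(P[...,1]<.27)&(P[...,1]>-.04)&(P[...,2]>.044)&(P[...,2]<.06)
    q=P[m]; 
    np.save(c+"_rim.npy",q)
    e=q[q[:,1]<.11]; print("ring pts",len(e),e.mean(0).round(4),e.min(0).round(3),e.max(0).round(3))
save(np.hstack(out),"crop.png")
E
```

```text
scene shaker 493 [ 0.4718 -0.1487] axis [ 0.203 -0.979] -0.04409136398272386 0.04451595766238037
  t-0.045 n52 s -0.012 0.017 zmax 0.032
  t-0.035 n51 s -0.014 0.016 zmax 0.035
  t-0.025 n51 s -0.014 0.018 zmax 0.034
  t-0.015 n55 s -0.015 0.020 zmax 0.037
  t-0.005 n60 s -0.016 0.023 zmax 0.039
  t0.005 n68 s -0.017 0.024 zmax 0.042
  t0.015 n61 s -0.018 0.022 zmax 0.043
  t0.025 n55 s -0.016 0.021 zmax 0.043
  t0.035 n40 s -0.015 0.023 zmax 0.043
caddy ((512.4483642578125, 113.35836791992188), (124.75025939941406, 235.8354949951172), 21.758743286132812) [[411.0, 200.0], [498.0, -19.0], [614.0, 27.0], [527.0, 246.0]]
ring pts 120 [0.5373 0.052  0.0496] [0.509 0.024 0.044] [0.565 0.08  0.054]
top shaker 460 [ 0.4752 -0.1495] axis [ 0.248 -0.969] -0.045563439079398894 0.04201233772892474
  t-0.045 n42 s -0.015 0.015 zmax 0.034
  t-0.035 n50 s -0.017 0.017 zmax 0.035
  t-0.025 n48 s -0.017 0.016 zmax 0.037
  t-0.015 n50 s -0.017 0.017 zmax 0.042
  t-0.005 n56 s -0.019 0.019 zmax 0.043
  t0.005 n63 s -0.022 0.020 zmax 0.043
  t0.015 n62 s -0.022 0.020 zmax 0.045
  t0.025 n52 s -0.020 0.019 zmax 0.043
  t0.035 n34 s -0.020 0.019 zmax 0.043
caddy ((510.62261962890625, 113.6751708984375), (123.94593048095703, 235.81687927246094), 21.714460372924805) [[409.0, 200.0], [497.0, -19.0], [612.0, 27.0], [525.0, 246.0]]
ring pts 88 [0.5356 0.0523 0.0512] [0.509 0.024 0.045] [0.562 0.079 0.057]
```

View pics/crop.png

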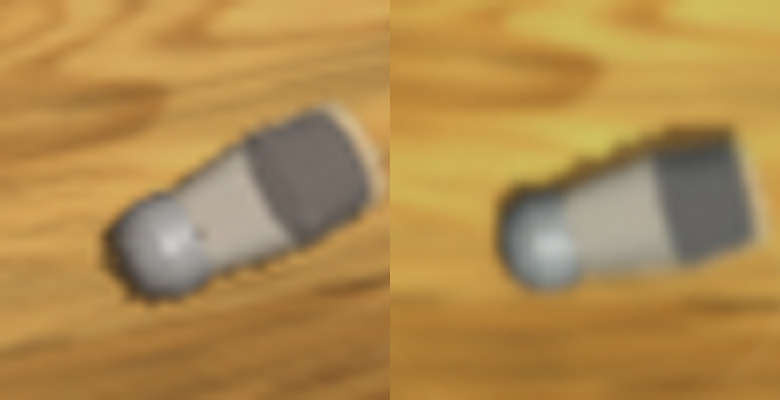

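Confirmed: the grey one has a domed metal top at the left (+y) end and its bottom at the right (-y) end, with no purple on it. Next I plan a tilted grasp, so that a 90° turn ends with the tool pointing forward and down.

```bash
cat >> h.py <<'E'
from scipy.spatial.transform import Rotation as Ro
def rel(p,R,s=None):
    s=s or env.observe(); R0=np.array(s["tool_rot"]); p0=np.array(s["position"])
    return np.r_[R0.T@(np.array(p)-p0)*100, np.degrees(Ro.from_matrix(R0.T@R).as_rotvec())].round(2)
def frame(z,sx):   # tool z, and direction that tool x should lean to (y = z x x)
    z=z/np.linalg.norm(z); y=np.cross(z,sx); y/=np.linalg.norm(y); return np.column_stack([np.cross(y,z),y,z])
Z=np.array([0,0,1.])
E
python3 - <<'E'
from h import *
s=env.observe(); R=np.array(s["tool_rot"]); print(s["q"],R.round(3).tolist(),s["time_s"])
# j6=0 direction: rotate tool about z by -j6 both signs, show tool x azimuth
for g in(1,-1):
    x=(R@Ro.from_euler("z",g*s["q"][5],degrees=True).as_matrix())[:,0]; print(g,np.degrees(np.arctan2(x[1],x[0])))
E
```

```text
[ 6.27208940e+01  2.18047621e+01  7.43373747e+01 -1.81059659e-03
  8.38566819e+01 -1.23357902e+01] [[-0.966, 0.258, 0.0], [0.258, 0.966, 0.0], [-0.0, 0.0, -1.0]] 0.6
1 177.39266816004522
-1 152.72108775695744
```

```bash
cat >> h.py <<'E'
d=np.array([-.24,.971,0]); a=np.radians(35)
zg=-np.cos(a)*Z-np.sin(a)*d; Rg=frame(zg,d); G=np.array([.472,-.137,.024]); Tg=G+.023*zg
E
python3 - <<'E'
from h import *
P=np.load("top.npz")["P"].reshape(-1,3); P2=np.load("scene.npz")["P"].reshape(-1,3); P=np.vstack([P,P2]); P=P[(P[:,0]<.85)&(P[:,0]>0.0)&(abs(P[:,1])<.6)]
p0=np.array([.142,.531]); p1=Tg[:2]-.1*zg[:2]
for k in np.linspace(0.1,1,7):
    c=p0+k*(p1-p0); n=P[np.hypot(*(P[:,:2]-c).T)<.12]; print(c.round(2),np.nanmax(n[:,2]).round(3))
print(Rg.round(3).tolist(),Tg)
print(rel([.142,.531,.331],np.array(env.observe()["tool_rot"])))
pp=Tg-.10*zg; print("pre",pp,rel(pp+[0,0,.08],Rg), rel(pp,Rg))
E
```

```text
[0.17 0.47] 0.006
[0.22 0.37] 0.03
[0.27 0.28] 0.03
[0.32 0.19] 0.03
[0.37 0.09] 0.052
[ 0.41 -0.  ] 0.057
[ 0.46 -0.09] 0.046
[[-0.197, 0.971, 0.138], [0.795, 0.24, -0.557], [-0.574, 0.0, -0.819]] [ 0.47516614 -0.14980968  0.0051595 ]
[-0.03 -0.03 -9.97  0.    0.    0.  ]
pre [ 0.46140031 -0.09411541  0.08707471] [-47.01 -52.19   6.43  18.67 -31.57  59.18] [-47.01 -52.19  14.43  18.67 -31.57  59.18]
```

Call:
jog_arm([
  [-47,-52.2,6.4,0,0,0],
  [-47,-52.2,6.4,0,0,0],
  [-47,-52.2,6.4,0,0,0],
  [-47,-52.2,6.4,0,0,0],
  [-47,-52.2,6.4,18.7,-31.6,59.2],
  [-47,-52.2,6.4,18.7,-31.6,59.2],
  [-47,-52.2,6.4,18.7,-31.6,59.2],
  [-47,-52.2,6.4,18.7,-31.6,59.2],
], hand=1, newtons=45)

```text
time_s: 1.27
position: [0.2933, 0.2339, 0.2014]
tool_rot: [[-0.752, 0.645, 0.14], [0.611, 0.76, -0.221], [-0.249, -0.081, -0.965]]
ft_force: [0.3, 0.4, 0.3]
grip_width: 0.0852
gripper_force: 0.0
```

```bash
python3 - <<'E'
from h import *
print(env.observe()["q"].round(1) if hasattr(env.observe()["q"],"round") else env.observe()["q"],rel(Tg-.1*zg+[0,0,.05],Rg))
E
```

```text
[ 30.9   7.8 101.4 -16.   71.2 -14.2] [-31.07 -13.58  15.81  10.96 -18.42  34.54]
```

Call:
jog_arm([
  [-31,-13.6,15.8,11,-18.4,34.5],
  [-31,-13.6,15.8,11,-18.4,34.5],
  [-31,-13.6,15.8,11,-18.4,34.5],
  [-31,-13.6,15.8,11,-18.4,34.5],
  [-31,-13.6,15.8,11,-18.4,34.5],
  [-31,-13.6,15.8,11,-18.4,34.5],
  [-31,-13.6,15.8,11,-18.4,34.5],
  [-31,-13.6,15.8,11,-18.4,34.5],
])

```text
time_s: 1.93
position: [0.4442, -0.0574, 0.1422]
tool_rot: [[-0.203, 0.969, 0.137], [0.795, 0.245, -0.555], [-0.572, -0.004, -0.82]]
ft_force: [1.4, 0.2, -0.0]
grip_width: 0.0855
gripper_force: 0.0
```

Call:
jog_arm([
  [0,0,0,0,0,0],
  [0,0,0,0,0,0],
  [0,0,0,0,0,0],
  [0,0,0,0,0,0],
])

```text
time_s: 2.27
position: [0.4431, -0.0549, 0.1429]
tool_rot: [[-0.204, 0.969, 0.138], [0.795, 0.246, -0.555], [-0.572, -0.003, -0.82]]
ft_force: [-0.9, 0.4, -0.3]
grip_width: 0.0856
gripper_force: 0.0
```

```bash
python3 - <<'E'
from h import *
s=env.observe(); print(np.round(s["q"],1),s["ft_force"],rel(Tg-.1*zg,Rg))
im=env.get_image("wrist"); save(im["frame"],"w1.png"); P=cloud(im); print(im["cam_to_world"].round(3).tolist())
for r in env.regions_of("wrist","shaker"):
    q=P[r["pixels"]]; q=q[np.isfinite(q[:,0])]; 
    print(r["score"],r["point"],np.median(q,0).round(3),len(q)) if len(q) else print("-")
q=P.reshape(-1,3); q=q[np.isfinite(q[:,0])]; q=q[(q[:,2]>.012)&(q[:,2]<.06)&(q[:,0]>.42)&(q[:,0]<.54)&(q[:,1]<-.07)&(q[:,1]>-.22)]
t=(q[:,:2]-G[:2])@d[:2]; n=np.array([d[1],-d[0]]); s=(q[:,:2]-G[:2])@n
for b in np.arange(-.065,.045,.01):
    k=(t>=b)&(t<b+.01)
    if k.sum()>3: print("t%.3f n%d s %.4f %.4f top s %.4f zmax %.3f"%(b,k.sum(),*np.percentile(s[k],[1,99]),np.median(s[k][q[k,2]>np.percentile(q[k,2],90)]),np.percentile(q[k,2],98)))
E
```

```text
[ -4.2  18.6 106.3 -43.6  52.    8.2] [-0.90188989  0.41863002 -0.2581612 ] [-0.3   0.83  7.01  0.05 -0.14  0.42]
[[0.969, 0.152, 0.195, 0.407], [0.247, -0.585, -0.772, 0.088], [-0.003, 0.797, -0.605, 0.214], [0.0, 0.0, 0.0, 1.0]]
0.75 [201.7, 373.8] [ 0.588 -0.118  0.032] 1788
0.65 [184.8, 263.0] [ 0.472 -0.138  0.031] 2223
0.65 [242.8, 302.9] [ 0.556 -0.238  0.03 ] 1017
t-0.055 n111 s -0.0178 0.0184 top s 0.0024 zmax 0.042
t-0.045 n137 s -0.0186 0.0200 top s 0.0015 zmax 0.042
t-0.035 n187 s -0.0199 0.0214 top s 0.0008 zmax 0.042
t-0.025 n269 s -0.0199 0.0211 top s 0.0005 zmax 0.041
t-0.015 n267 s -0.0174 0.0193 top s 0.0013 zmax 0.038
t-0.005 n257 s -0.0162 0.0176 top s -0.0000 zmax 0.036
t0.005 n197 s -0.0149 0.0164 top s 0.0013 zmax 0.034
t0.015 n310 s -0.0158 0.0171 top s 0.0005 zmax 0.033
t0.025 n373 s -0.0118 0.0141 top s 0.0012 zmax 0.029
```

View pics/w1.png

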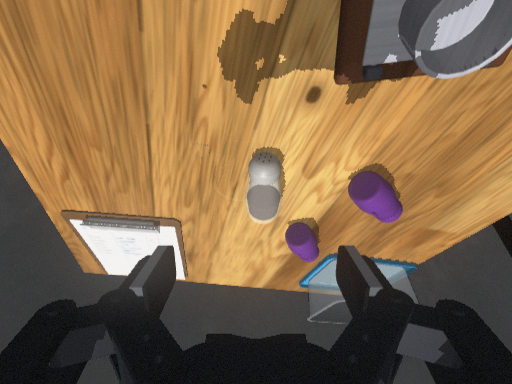

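The wrist view shows the shaker at (185, 263), dome towards the top of the picture, and the wrist depth agrees with the grasp plan to about 1 mm. I descend now.

Call:
jog_arm([
  [-0.3,0.9,4,0,0,0.4],
  [-0.3,0.9,8,0,0,0.4],
  [-0.3,0.9,11,0,0,0.4],
  [-0.3,0.9,13,0,0,0.4],
  [-0.3,0.9,14.5,0,0,0.4],
  [-0.3,0.9,15.5,0,0,0.4],
  [-0.3,0.9,16,0,0,0.4],
  [-0.3,0.9,16,0,0,0.4],
])

```text
time_s: 3.03
position: [0.4747, -0.1445, 0.0126]
tool_rot: [[-0.197, 0.971, 0.137], [0.797, 0.24, -0.555], [-0.571, -0.0, -0.821]]
ft_force: [1.5, 0.6, -0.7]
grip_width: 0.0853
gripper_force: 0.0
```

Call:
jog_arm([
  [0,0,0.5,0,0,0],
  [0,0,1,0,0,0],
  [0,0,1,0,0,0],
])

```text
time_s: 3.28
position: [0.4762, -0.1504, 0.0048]
tool_rot: [[-0.196, 0.971, 0.137], [0.797, 0.24, -0.555], [-0.572, 0.001, -0.82]]
ft_force: [-1.0, -0.4, 0.2]
grip_width: 0.0855
gripper_force: 0.0
```

```bash
python3 - <<'E'
from h import *
s=env.observe(); print(np.round(s["q"],1),s["ft_force"],s["position"],rel(Tg,Rg))
E
```

```text
[-16.4  36.  110.2 -66.3  32.6  27.1] [-1.02277251 -0.39661865  0.20022751] [ 0.47617456 -0.15037456  0.00475113] [ 0.04 -0.08 -0.08  0.01 -0.13 -0.03]
```

Call:
jog_arm([
  [0,0,0,0,0,0],
  [0,0,0,0,0,0],
  [0,0,0,0,0,0],
  [0,0,0,0,0,0],
  [0,0,0,0,0,0],
  [0,0,0,0,0,0],
  [0,0,0,0,0,0],
  [0,0,0,0,0,0],
], hand=0, newtons=45)

```text
time_s: 3.95
position: [0.4761, -0.1501, 0.0054]
tool_rot: [[-0.196, 0.971, 0.138], [0.796, 0.24, -0.555], [-0.572, 0.001, -0.82]]
ft_force: [-1.2, 4.4, 5.9]
grip_width: 0.0367
gripper_force: 43.4
```

Call:
jog_arm([
  [-0.6,0,-0.8,0,0,0],
  [-1.7,0,-2.5,0,0,0],
  [-3.4,0,-4.9,0,0,0],
  [-5.2,0,-7.4,0,0,0],
  [-6.9,0,-9.8,0,0,0],
  [-8.6,0,-12.3,0,0,0],
  [-10.3,0,-14.8,0,0,0],
  [-10.3,0,-14.8,0,0,0],
])

```text
time_s: 4.62
position: [0.4776, -0.1506, 0.1907]
tool_rot: [[-0.192, 0.971, 0.145], [0.795, 0.24, -0.557], [-0.576, 0.008, -0.818]]
ft_force: [0.5, -0.8, -0.0]
grip_width: 0.036
gripper_force: 44.6
```

```bash
cat >> h.py <<'E'
af=np.radians(30); az=np.radians(8); hd=np.array([np.cos(az),np.sin(az),0])
zf=np.cos(af)*hd-np.sin(af)*Z; Rf=frame(zf,Z)
E
python3 - <<'E'
from h import *
s=env.observe(); print(np.round(s["q"],1),s["grip_width"],s["ft_force"])
dd=np.array([-.24,.971,0])*np.cos(np.radians(5))-Z*np.sin(np.radians(5)); print("axis in tool",(Rg.T@dd).round(3),"final",(Rf@Rg.T@dd).round(3))
ring=np.array([.5362,.0522,0]); top=ring+[0,0,.0515+.06+.056]; T=top+.023*zf   # bottom 60 mm over rim
print(T,rel(T,Rf))
Rm=Ro.from_matrix(np.array(s["tool_rot"])); D=Rm.inv()*Ro.from_matrix(Rf); v=D.as_rotvec(degrees=True); print(v,np.linalg.norm(v))
for k in(.25,.5,.75): print(k,(Rm*Ro.from_rotvec(D.as_rotvec()*k)).as_matrix()[:,2].round(2), (Rm*Ro.from_rotvec(D.as_rotvec()*k)).as_matrix().dot(Rg.T@dd).round(2))
E
```

```text
[-16.4  16.4  99.  -39.   51.7  -8.8] 0.036018789146648245 [ 0.48062674 -0.76769219 -0.03604077]
axis in tool [ 0.866  0.    -0.5  ] final [-0. -0.  1.]
[0.55592474 0.05497213 0.156     ] [ 16.84  12.51  -7.48 -22.2   69.62 102.61]
[-22.20211803  69.61759122 102.61447615] 125.97330577000575
0.25 [ 0.24 -0.28 -0.93] [0.04 0.96 0.26]
0.5 [ 0.43 -0.03 -0.9 ] [0.2  0.75 0.63]
0.75 [ 0.66  0.12 -0.74] [0.18 0.4  0.9 ]
```

Call:
jog_arm([
  [0,0,-3,-22.2,69.6,102.6],
  [0,0,-3,-22.2,69.6,102.6],
  [0,0,-3,-22.2,69.6,102.6],
  [0,0,-3,-22.2,69.6,102.6],
  [0,0,-3,-22.2,69.6,102.6],
  [0,0,-3,-22.2,69.6,102.6],
  [0,0,-3,-22.2,69.6,102.6],
  [0,0,-3,-22.2,69.6,102.6],
])

```text
time_s: 5.28
position: [0.4716, -0.1337, 0.2095]
tool_rot: [[0.444, 0.809, 0.384], [0.887, -0.456, -0.064], [0.123, 0.369, -0.921]]
ft_force: [0.8, 0.3, -1.7]
grip_width: 0.0363
gripper_force: 45.0
```

```bash
cat >> h.py <<'E'
T=np.array([.5559,.055,.156])
E
python3 -c "
from h import *
s=env.observe(); print(np.round(s['q'],1),s['position'],s['grip_width'],rel(T+[0,0,.05],Rf))"
```

```text
[-35.    8.2 101.4  12.6  50.1 -13.4] [ 0.47163969 -0.13366613  0.2094909 ] 0.036293086801474514 [ 20.44  -1.92   2.35 -12.41  38.18  55.41]
```

Call:
jog_arm([
  [1,0,-3,-12.4,38.2,55.4],
  [3,0,-3,-12.4,38.2,55.4],
  [5,0,-2,-12.4,38.2,55.4],
  [8,-0.5,-1,-12.4,38.2,55.4],
  [11,-1,0,-12.4,38.2,55.4],
  [14,-1.5,1,-12.4,38.2,55.4],
  [17,-1.9,2,-12.4,38.2,55.4],
  [20.4,-1.9,2.4,-12.4,38.2,55.4],
])

```text
time_s: 5.95
position: [0.5488, 0.0428, 0.2047]
tool_rot: [[0.567, 0.302, 0.767], [0.307, -0.941, 0.144], [0.765, 0.153, -0.626]]
ft_force: [1.4, -0.3, -0.3]
grip_width: 0.0368
gripper_force: 45.0
```

```bash
python3 -c "
from h import *
s=env.observe(); print(np.round(s['q'],1),s['position'],s['grip_width'],rel(T+[0,0,.05],Rf))"
```

```text
[-18.6  11.7 114.5  74.8  23.3 -14.2] [0.54875906 0.04278317 0.20468649] 0.036783153728183526 [ 0.88 -0.91  0.64 -3.06  8.49 12.82]
```

The wrist is near its limit at this heading (j5 is small), so I choose a more oblique heading of 38°.

```bash
cat >> h.py <<'E'
az=np.radians(38); hd=np.array([np.cos(az),np.sin(az),0])
zf=np.cos(af)*hd-np.sin(af)*Z; Rf=frame(zf,Z); ring=np.array([.5362,.0522,0])
T=ring+[0,0,.1675]+.023*zf
E
python3 -c "
from h import *
print(T,rel(T+[0,0,.03],Rf))"
```

```text
[0.55189606 0.0644631  0.156     ] [-0.59 -2.23  1.72 21.57 10.73 -4.28]
```

Call:
jog_arm([
  [-0.6,-2.2,1.7,21.6,10.7,-4.3],
  [-0.6,-2.2,1.7,21.6,10.7,-4.3],
  [-0.6,-2.2,1.7,21.6,10.7,-4.3],
  [-0.6,-2.2,1.7,21.6,10.7,-4.3],
  [-0.6,-2.2,1.7,21.6,10.7,-4.3],
  [-0.6,-2.2,1.7,21.6,10.7,-4.3],
])

```text
time_s: 6.45
position: [0.5528, 0.0626, 0.1872]
tool_rot: [[0.394, 0.617, 0.682], [0.312, -0.787, 0.532], [0.865, 0.003, -0.502]]
ft_force: [-0.4, 0.3, -0.7]
grip_width: 0.0363
gripper_force: 45.0
```

```bash
python3 - <<'E'
from h import *
s=env.observe(); print(np.round(s['q'],1),s['position'],s['grip_width'],rel(T,Rf))
S=[]
for c in("scene","top"):
    im=env.get_image(c); P=cloud(im); F=im["frame"]; np.savez(c+"2.npz",P=P,**im)
    for r in env.regions_of(c,"shaker"):
        q=P[r["pixels"]]; q=q[np.isfinite(q[:,0])]; print(c,round(r["score"],2),np.round(r["point"]),np.median(q,0).round(3),len(q))
    S.append(cv2.resize(F[150:270,180:300],(400,400),interpolation=cv2.INTER_CUBIC))
save(np.hstack(S),"held.png")
E
```

```text
[-28.9  20.2 113.8  81.   53.6 -34.9] [0.55284255 0.06258345 0.18716675] 0.036277653073545975 [-2.67 -0.22  1.6   0.02  0.16  0.2 ]
scene 0.62 [181. 361.] [ 0.584 -0.285  0.031] 143
top 0.92 [206. 356.] [ 0.567 -0.257  0.036] 394
top 0.79 [213. 237.] [0.536 0.056 0.227] 211
top 0.71 [193. 307.] [ 0.606 -0.132  0.035] 475
```

View pics/held.png

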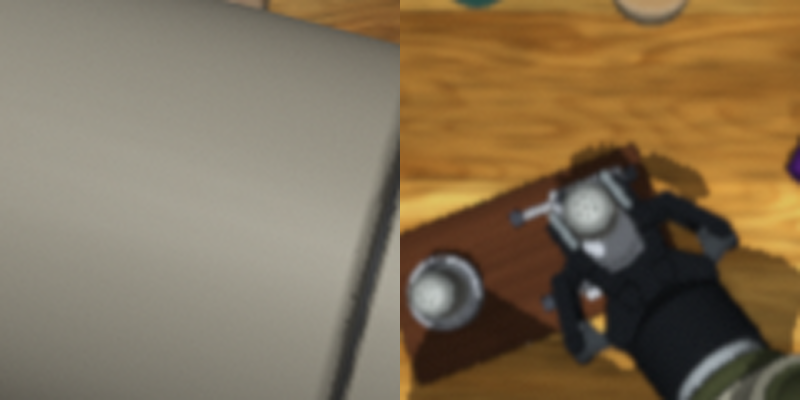

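The top view shows the dome held over the ring at about (213, 237) in the full picture. The arm blocks the scene camera. I'll measure the held shaker's axis and the ring more finely.

```bash
python3 - <<'E'
from h import *
for c in("top","scene"):
    q=np.load(c+"_rim.npy"); q=q[(q[:,1]<.09)&(q[:,2]>.046)]
    print(c,"rim enclosing",cv2.minEnclosingCircle((q[:,:2]*1000).astype(np.float32)),len(q))
    A=np.c_[2*q[:,:2],np.ones(len(q))]; k=np.linalg.lstsq(A,(q[:,:2]**2).sum(1),rcond=None)[0]; print(" lsq",k[:2].round(4),np.sqrt(k[2]+k[0]**2+k[1]**2).round(4))
P=np.load("top2.npz")["P"]; q=P.reshape(-1,3); q=q[np.isfinite(q[:,0])]; q=q[np.hypot(q[:,0]-.536,q[:,1]-.055)<.04]
q=q[(q[:,2]>.19)]; k=q[:,2]>.215; print("dome",k.sum(),q[k].mean(0).round(4),q[k].min(0).round(4),q[k].max(0).round(4))
im=env.get_image("wrist"); save(im["frame"],"w2.png"); P=cloud(im)
for r in env.regions_of("wrist","shaker"):
    q=P[r["pixels"]]; q=q[np.isfinite(q[:,0])]; print(round(r["score"],2),np.round(r["point"]),np.median(q,0).round(3),q.min(0).round(3),q.max(0).round(3),len(q)) if len(q) else 0
for t in("caddy",):
  for r in env.regions_of("wrist",t):
    q=P[r["pixels"]]; q=q[np.isfinite(q[:,0])]; print(t,round(r["score"],2),np.round(r["point"]),np.median(q,0).round(3),len(q))
np.savez("w2.npz",P=P)
E
```

```text
top rim enclosing ((535.4041748046875, 51.5966682434082), 28.093400955200195) 87
 lsq [0.5352 0.0516] 0.0265
scene rim enclosing ((537.1658325195312, 52.01954650878906), 28.207420349121094) 102
 lsq [0.5368 0.0519] 0.0264
dome 324 [0.5309 0.0512 0.2264] [0.4961 0.017  0.2151] [0.5564 0.0748 0.2406]
0.9 [265. 254.] [0.532 0.049 0.217] [ 0.519  0.035 -0.002] [0.711 0.199 0.232] 8045
caddy 0.88 [336. 167.] [0.533 0.125 0.011] 2857
```

View pics/w2.png

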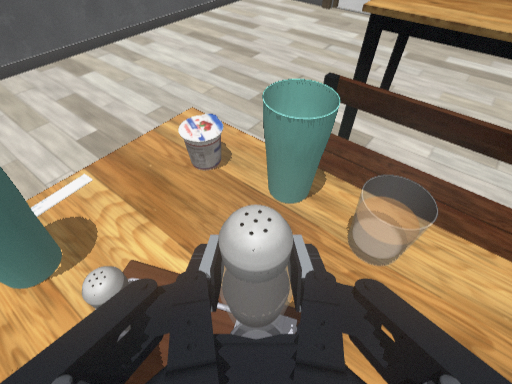

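```bash
python3 - <<'E'
from h import *
s=env.observe(); p=np.array(s["position"]); R=np.array(s["tool_rot"]); g=p-.023*R[:,2]; print("pad pt",g.round(4))
for n,lo in(("w2.npz",.214),("top2.npz",.212)):
    P=np.load(n)["P"].reshape(-1,3); q=P[np.isfinite(P[:,0])]; q=q[(np.hypot(q[:,0]-.536,q[:,1]-.053)<.021)]
    k=q[q[:,2]>lo]; A=np.c_[2*k,np.ones(len(k))]; c=np.linalg.lstsq(A,(k**2).sum(1),rcond=None)[0]; r=np.sqrt(c[3]+(c[:3]**2).sum())
    print(n,len(k),"sphere",c[:3].round(4),r.round(4),"res",np.std(np.linalg.norm(k-c[:3],axis=1)-r).round(4),"zmax",np.percentile(k[:,2],99.5).round(4))
    if n[0]=="w":
        for z in np.arange(.15,.235,.006):
            b=q[(q[:,2]>z)&(q[:,2]<z+.006)]
            if len(b)>20:
                l=np.array([-hd[1],hd[0]]); t=b[:,:2]-g[:2]; print("z%.3f n%d lateral %.4f %.4f near %.4f"%(z,len(b),*np.percentile(t@l,[2,98]),np.percentile(t@hd[:2],2)))
E
```

```text
pad pt [0.537  0.0517 0.2001]
w2.npz 4304 sphere [0.5417 0.0571 0.2132] 0.0183 res 0.001 zmax 0.2313
z0.150 n100 lateral -0.0140 0.0159 near -0.0143
z0.156 n115 lateral -0.0145 0.0158 near -0.0147
z0.162 n132 lateral -0.0164 0.0174 near -0.0153
z0.168 n274 lateral -0.0179 0.0193 near -0.0154
z0.174 n438 lateral -0.0181 0.0196 near -0.0150
z0.180 n464 lateral -0.0171 0.0186 near -0.0139
z0.186 n529 lateral -0.0174 0.0189 near -0.0128
z0.192 n623 lateral -0.0174 0.0190 near -0.0117
z0.198 n689 lateral -0.0174 0.0191 near -0.0107
z0.204 n500 lateral -0.0177 0.0212 near -0.0100
z0.210 n627 lateral -0.0188 0.0219 near -0.0102
z0.216 n830 lateral -0.0153 0.0178 near -0.0101
z0.222 n1435 lateral -0.0134 0.0155 near -0.0081
z0.228 n1832 lateral -0.0092 0.0115 near -0.0041
top2.npz 187 sphere [0.5402 0.0569 0.2138] 0.0186 res 0.0013 zmax 0.233
```

```bash
python3 - <<'E'
from h import *
s=env.observe(); p=np.array(s["position"]); print(rel(p+[-.0055,-.0047,-.08],Rf),"down1cm",(Rf.T@[0,0,-1]).round(3)); print(s["ft_force"])
E
```

```text
[-7.29 -0.02  3.38 -0.12  0.01  0.44] down1cm [-0.866  0.     0.5  ]
[ 0.61001966 -1.32523747 -0.87078239]
```

Call:
jog_arm([
  [-1.5,0,0,0,0,0.4],
  [-3.5,0,1.2,0,0,0.4],
  [-5,0,2.1,0,0,0.4],
  [-6.3,0,2.8,0,0,0.4],
  [-7.3,0,3.4,0,0,0.4],
  [-7.3,0,3.4,0,0,0.4],
  [-7.3,0,3.4,0,0,0.4],
])

```text
time_s: 7.38
position: [0.5476, 0.0589, 0.108]
tool_rot: [[0.395, 0.617, 0.681], [0.307, -0.787, 0.535], [0.866, -0.002, -0.5]]
ft_force: [0.4, -0.1, -0.2]
grip_width: 0.0367
gripper_force: 45.0
```

```bash
python3 - <<'E'
from h import *
s=env.observe(); p=np.array(s["position"]); R=np.array(s["tool_rot"]); g=p-.023*R[:,2]; print(np.round(s["q"],1),g.round(4),s["ft_force"])
for c,lo in(("top",.135),("wrist",.135)):
    im=env.get_image(c); P=cloud(im).reshape(-1,3)
    q=P[np.isfinite(P[:,0])]; e=g+.0064*hd; q=q[np.hypot(q[:,0]-e[0],q[:,1]-e[1])<.021]
    k=q[q[:,2]>lo]; A=np.c_[2*k,np.ones(len(k))]; x=np.linalg.lstsq(A,(k**2).sum(1),rcond=None)[0]; r=np.sqrt(x[3]+(x[:3]**2).sum())
    print(c,"sphere",x[:3].round(4),r.round(4),"zmax",np.percentile(k[:,2],99.5).round(4))
F=im["frame"]; save(cv2.resize(F[192:,130:400],(800,569),interpolation=cv2.INTER_CUBIC),"w3.png")
E
```

```text
[-29.9  30.7 119.1  91.9  53.5 -54.3] [0.5319 0.0466 0.1195] [ 0.43410721 -0.06078723 -0.20417745]
top sphere [0.535  0.0522 0.1359] 0.017 zmax 0.1551
wrist sphere [0.537  0.0511 0.1346] 0.0172 zmax 0.1514
```

View pics/w3.png

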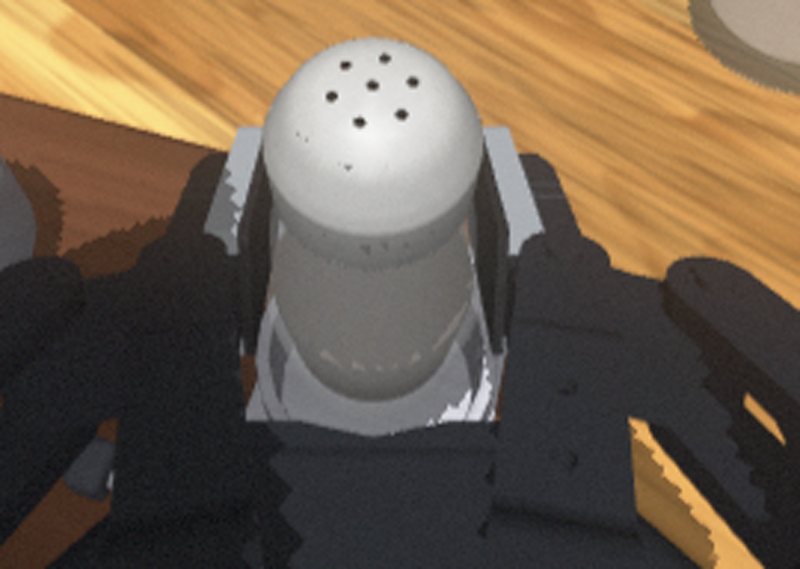

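The wrist crop shows the shaker centred over the ring from side to side (shaker at about column 377, ring interior columns 265–490). The top-camera dome and ring centres agree to 1 mm. I lower it gently.

Call:
jog_arm([
  [-0.26,0,0.15,0,0,0],
  [-0.52,0,0.3,0,0,0],
  [-0.78,0,0.45,0,0,0],
  [-0.95,0,0.55,0,0,0],
  [-1.13,0,0.65,0,0,0],
])

```text
time_s: 7.9
position: [0.5476, 0.0587, 0.0948]
tool_rot: [[0.394, 0.617, 0.681], [0.308, -0.787, 0.535], [0.866, -0.001, -0.5]]
ft_force: [0.8, 1.5, -0.7]
grip_width: 0.0365
gripper_force: 45.0
```

Call:
jog_arm([
  [-0.17,0,0.1,0,0,0],
  [-0.35,0,0.2,0,0,0],
])

```text
time_s: 8.07
position: [0.5475, 0.0587, 0.0908]
tool_rot: [[0.394, 0.617, 0.681], [0.308, -0.787, 0.535], [0.866, -0.001, -0.5]]
ft_force: [0.3, 0.4, -0.8]
grip_width: 0.0364
gripper_force: 45.0
```

Call:
jog_arm([
  [-0.17,0,0.1,0,0,0],
  [-0.26,0,0.15,0,0,0],
])

```text
time_s: 8.23
position: [0.5475, 0.0587, 0.0877]
tool_rot: [[0.394, 0.617, 0.681], [0.308, -0.787, 0.535], [0.866, -0.002, -0.5]]
ft_force: [0.3, 0.3, -1.1]
grip_width: 0.036
gripper_force: 45.0
```

Call:
jog_arm([
  [-0.17,0,0.1,0,0,0],
  [-0.35,0,0.2,0,0,0],
  [-0.43,0,0.25,0,0,0],
])

```text
time_s: 8.48
position: [0.5475, 0.0587, 0.0827]
tool_rot: [[0.394, 0.617, 0.681], [0.308, -0.787, 0.535], [0.866, -0.001, -0.5]]
ft_force: [-0.8, 0.2, -1.1]
grip_width: 0.0363
gripper_force: 45.0
```

Call:
jog_arm([
  [-0.17,0,0.1,0,0,0],
  [-0.35,0,0.2,0,0,0],
  [-0.43,0,0.25,0,0,0],
])

```text
time_s: 8.73
position: [0.5475, 0.0587, 0.0778]
tool_rot: [[0.394, 0.617, 0.681], [0.308, -0.787, 0.535], [0.866, -0.001, -0.5]]
ft_force: [0.0, -0.2, -1.2]
grip_width: 0.0362
gripper_force: 45.0
```

Call:
jog_arm([
  [-0.17,0,0.1,0,0,0],
  [-0.26,0,0.15,0,0,0],
])

```text
time_s: 8.9
position: [0.5475, 0.0587, 0.0748]
tool_rot: [[0.394, 0.617, 0.681], [0.308, -0.787, 0.535], [0.866, -0.001, -0.5]]
ft_force: [-0.0, 0.2, -1.3]
grip_width: 0.0364
gripper_force: 45.0
```

Call:
jog_arm([
  [-0.13,0,0.08,0,0,0],
  [-0.26,0,0.15,0,0,0],
])

```text
time_s: 9.07
position: [0.5475, 0.0588, 0.0719]
tool_rot: [[0.394, 0.617, 0.681], [0.308, -0.787, 0.535], [0.866, -0.001, -0.5]]
ft_force: [-0.2, -0.1, -1.1]
grip_width: 0.0362
gripper_force: 45.0
```

Call:
jog_arm([
  [-0.09,0,0.05,0,0,0],
  [-0.17,0,0.1,0,0,0],
])

```text
time_s: 9.23
position: [0.5476, 0.0587, 0.0699]
tool_rot: [[0.394, 0.617, 0.681], [0.308, -0.787, 0.535], [0.866, -0.001, -0.5]]
ft_force: [0.1, -0.4, -0.8]
grip_width: 0.0366
gripper_force: 45.0
```

Call:
jog_arm([
  [-0.09,0,0.05,0,0,0],
  [-0.09,0,0.05,0,0,0],
])

```text
time_s: 9.4
position: [0.5475, 0.0587, 0.0689]
tool_rot: [[0.394, 0.617, 0.681], [0.308, -0.787, 0.535], [0.866, -0.001, -0.5]]
ft_force: [-0.6, -0.1, -1.0]
grip_width: 0.0361
gripper_force: 45.0
```

Call:
jog_arm([
  [-0.09,0,0.05,0,0,0],
  [-0.09,0,0.05,0,0,0],
])

```text
time_s: 9.57
position: [0.5475, 0.0587, 0.0679]
tool_rot: [[0.394, 0.617, 0.681], [0.308, -0.787, 0.535], [0.866, -0.001, -0.5]]
ft_force: [0.1, 0.2, -0.9]
grip_width: 0.0365
gripper_force: 45.0
```

Call:
jog_arm([
  [-0.09,0,0.05,0,0,0],
  [-0.09,0,0.05,0,0,0],
])

```text
time_s: 9.73
position: [0.5478, 0.0589, 0.0676]
tool_rot: [[0.392, 0.617, 0.682], [0.307, -0.787, 0.535], [0.867, -0.001, -0.498]]
ft_force: [-0.8, 0.2, 5.0]
grip_width: 0.0364
gripper_force: 45.6
```

Call:
jog_arm([
  [-0.09,0,0.05,0,0,0],
  [-0.09,0,0.05,0,0,0],
])

```text
time_s: 9.9
position: [0.5481, 0.059, 0.0675]
tool_rot: [[0.39, 0.617, 0.683], [0.306, -0.787, 0.536], [0.868, -0.001, -0.496]]
ft_force: [-1.9, -0.3, 11.5]
grip_width: 0.0365
gripper_force: 46.4
```

Floor contact came at about 11 N, close to the expected height. I'll ease off 1 mm, measure, then release.

Call:
jog_arm([
  [0.09,0,-0.05,0,0,0],
  [0.13,0,-0.07,0,0,0],
])

```text
time_s: 10.07
position: [0.5476, 0.0588, 0.0677]
tool_rot: [[0.394, 0.617, 0.681], [0.308, -0.787, 0.535], [0.866, -0.001, -0.5]]
ft_force: [-0.3, 0.2, 0.9]
grip_width: 0.0364
gripper_force: 45.1
```

```bash
python3 - <<'E'
from h import *
s=env.observe(); print(s["ft_force"])
for c in("top","wrist"):
    P=cloud(env.get_image(c)).reshape(-1,3); q=P[np.isfinite(P[:,0])]; q=q[np.hypot(q[:,0]-.5362,q[:,1]-.052)<.021]
    k=q[q[:,2]>.094]; A=np.c_[2*k,np.ones(len(k))]; x=np.linalg.lstsq(A,(k**2).sum(1),rcond=None)[0]
    print(c,x[:3].round(4),"zmax",np.percentile(k[:,2],[95,99.5]).round(4))
P=np.load("top.npz")["P"].reshape(-1,3); q=P[(P[:,2]>.09)&(P[:,0]>.4)&(P[:,0]<.6)&(P[:,1]>.1)&(P[:,1]<.24)]; print("standing ref",q.mean(0),np.percentile(q[:,2],[95,99.5]))
E
```

```text
[-0.26616642  0.15567348  0.8832582 ]
top [0.5353 0.0525 0.0966] zmax [0.1126 0.1139]
wrist [0.5369 0.0511 0.0938] zmax [0.1098 0.1106]
standing ref [0.48376375 0.17722646 0.10598344] [0.11169542 0.11377252]
```

Its dome is level with the seated reference shaker's (0.1139 against 0.1138 m), so it is home. I release it.

Call:
jog_arm([
  [0,0,0,0,0,0],
  [0,0,0,0,0,0],
  [0,0,0,0,0,0],
  [0,0,0,0,0,0],
  [0,0,0,0,0,0],
  [0,0,0,0,0,0],
], hand=0.68)

```text
time_s: 10.67
position: [0.5475, 0.0588, 0.0673]
tool_rot: [[0.394, 0.617, 0.681], [0.308, -0.787, 0.535], [0.866, -0.001, -0.5]]
ft_force: [-1.0, -0.3, 0.9]
grip_width: 0.0579
gripper_force: 0.0
```

Call:
jog_arm([
  [0,0,-0.5,0,0,0],
  [0,0,-1.5,0,0,0],
  [0,0,-3,0,0,0],
  [0,0,-5,0,0,0],
  [0,0,-7.5,0,0,0],
  [0,0,-10,0,0,0],
  [0,0,-13,0,0,0],
  [0,0,-13,0,0,0],
])

```text
time_s: 11.33
position: [0.4572, -0.0133, 0.1341]
tool_rot: [[0.395, 0.614, 0.684], [0.308, -0.789, 0.531], [0.866, 0.001, -0.5]]
ft_force: [0.9, 0.2, -0.3]
grip_width: 0.0582
gripper_force: 0.0
```

```bash
python3 - <<'E'
from h import *
print(env.observe()["position"],env.observe()["ft_force"])
S=[]
for c in("top","wrist"):
    im=env.get_image(c); P=cloud(im).reshape(-1,3); q=P[np.isfinite(P[:,0])]; q=q[np.hypot(q[:,0]-.5362,q[:,1]-.052)<.021]
    k=q[q[:,2]>.094]; A=np.c_[2*k,np.ones(len(k))]; x=np.linalg.lstsq(A,(k**2).sum(1),rcond=None)[0]
    print(c,x[:3].round(4),"zmax",np.percentile(k[:,2],[95,99.5]).round(4))
    F=im["frame"]; S.append(cv2.resize(F[150:270,170:290] if c=="top" else F[:,64:448],(400,400)))
save(np.hstack(S),"end.png")
E
```

```text
[ 0.45723004 -0.01333435  0.13406762] [ 0.93246414  0.1932925  -0.26583916]
top [0.5352 0.0495 0.0958] zmax [0.1112 0.1127]
wrist [0.537  0.0481 0.0935] zmax [0.1092 0.11  ]
```

View pics/end.png

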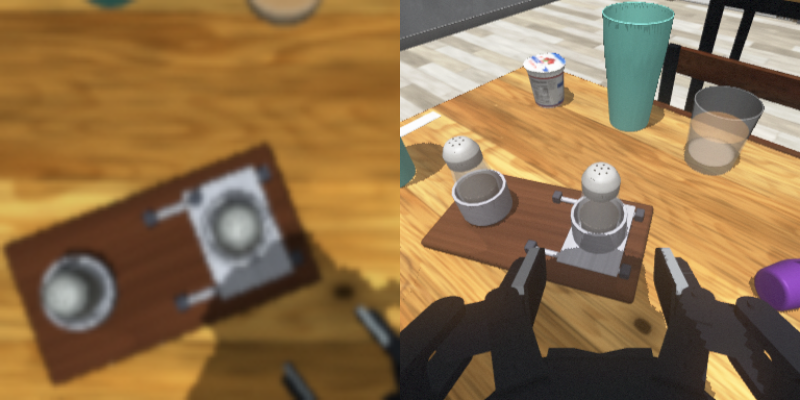

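The end view shows the shaker upright in the empty ring (top crop at about (228, 240)). Its dome matches the standing shaker's height to about 1 mm, the gripper is clear, and the other things haven't moved. I'm handing in.

```bash
python3 -c "
from rig import env
print(env.close_job())"
```

```text
the job is handed in; nothing more can be done
None
```

The toppled shaker now stands in the caddy's empty ring, upright and resting on the ring's floor by camera check. The wrist force peaked at about 11 N while setting it in, and the job was handed in at about 11.5 s; no verdict came back.

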